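# Airing the bait pot with its bayonet lid

## Task

Take the yellow bayonet lid out of the orange tackle box and push it into the mouth of the blue bait pot, its two lugs going down through the gaps at the white marks until the flange sits on the rim. Twist it clockwise (seen from above) so that its white line points at the yellow half-way marks, short of the lock click at the red marks, and finish while still gripping it there, since the sprung airing shutter turns it back if it is let go. Leave the drink bottle, the bowl, the standing shuttlecock and the green grip ring where they are.

Things in the scene. Friction and masses are not known exactly. Their poses are not given: they have to be found in the camera images.
- lid: Yellow bayonet lid, 0.1 kg, loose, upright in the tackle box. Origin: centre of its plug's underside; z up, x along grip bar and lugs (same after half a turn). Plug 52 mm across, z 0 to 15 mm; lugs at +x and -x, 10 mm wide, z 0 to 6, reaching 34 mm from the axis; flange 80 mm across, z 15 to 21; black grip bar 56 mm long (x), 16 thick (y), z 21 to 51, white line along its top.
- lid_seat (a point): On the lid's axis at the underside of the flange, 15 mm above the lid's origin.
- pot: Blue round bait pot bolted to the shelf, immovable. Origin: centre of its underside on the shelf; z up. 82 mm across, rim 85 mm high; black shoulder 104 mm across, 78 mm high, bearing pairs of opposite marks: white (open) at +x and -x, yellow (half-way) 48 degrees clockwise of white seen from above, red (lock) 96 degrees clockwise. Foot 120 mm square, 5 mm thick.
- pot_mouth (a point): Centre of the mouth at rim height; x axis through the white marks and the two gaps in the 6 mm thick inner lips (opening 58 mm, gaps 16 mm wide, reaching 37 mm from the axis). The lid enters with its x along this x, either way round, with 3 mm play and 0.1 rad in yaw; seated when lid_seat comes to this point. The lugs then turn under the lips, clockwise only, with 3 mm axial play.
- pot_half (a point): Same point as pot_mouth; its x axis points at the yellow half-way marks, 0.838 rad clockwise of pot_mouth's x axis. The lid's x axis must lie along it (either way round) at the end.
- pot_lock (a point): Same point as pot_mouth; its x axis points at the red lock marks, 1.676 rad clockwise of pot_mouth's x axis. Two sprung detents begin to resist about 1.0 rad clockwise of the white marks and snap behind the lugs at the red marks; not to be reached.
- shutter (a joint): Sprung airing shutter inside the pot, rad: 0 at rest. The lugs meet it when the lid has turned about 0.1 rad clockwise and push it along (value about 0.68 with the lid at the half-way marks); it pushes back with 0.04 N m at first, 0.08 N m at half-way.
- tackle_box: Orange open tackle box, fixed, 206 mm square; origin: centre of its underside. Four 95 mm compartments centred 51 mm from the middle in x and y; floor 45 mm, wall tops 67 mm above the shelf. Lid and grip ring lie in (+x,-y) and (-x,+y), which is which varies; the other two hold low fixed floats and sinkers. Its open cover slopes out from the +y side, to 115 mm high and 230 mm from the middle.
- grip_ring: Green hard silicone grip ring, 72 mm across, 16 mm high, in the tackle box; origin at the centre of its underside. Bystander.
- drink_bottle: Stainless drink bottle with black flip-top, 68 mm across, 198 mm high; origin at the centre of its underside. Bystander.
- bowl: White ceramic bowl, 136 mm across, with a shuttlecock fixed in it, 91 mm high in all; origin at the centre of its underside. Bystander.
- shuttlecock: White shuttlecock standing on its skirt, cork up, 64 mm across, 84 mm high; origin at the centre of its underside. Bystander.

How it is judged:
On the way, in this order (a step that is already met when the one before it is completed fails the run):
1. the gripped lid is lifted clear of the tackle box (height (world z) of lid above 0.085 m and contact force between the fingers and lid above 2 N), for 0.1 s.
2. the lid is seated in the pot's mouth, flange on the rim, not yet twisted to half-way (z of lid_seat in the frame of pot_mouth between -0.004 and 0.003 m and horizontal distance between lid_seat and pot_mouth below 0.006 m and angle between lid's own z axis and vertical below 0.1 rad and not (angle between the x axis of lid and the x axis of pot_half, either way round below 0.3 rad)), for 0.1 s.
At the end, for the whole second after the job is handed in: The lid sits in the pot (flange within 3 mm of the rim, centred within 6 mm, tilted less than 0.1 rad), its x axis within 0.14 rad (8 degrees) of the yellow half-way marks, the shutter pushed beyond 0.4 rad, the lid at rest and gripped with more than 2 N (z of lid_seat in the frame of pot_mouth between -0.004 and 0.003 m and horizontal distance between lid_seat and pot_mouth below 0.006 m and angle between lid's own z axis and vertical below 0.1 rad and angle between the x axis of lid and the x axis of pot_half, either way round below 0.14 rad and value of joint shutter above 0.4 rad and contact force between the fingers and lid above 2 N and linear speed of lid below 0.02 m/s and angular speed of lid below 0.15 rad/s); the arm keeps its last pose, push and grip.
It fails at once if the lid is twisted into the lock click at the red marks (z of lid_seat in the frame of pot_mouth between -0.004 and 0.003 m and horizontal distance between lid_seat and pot_mouth below 0.006 m and angle between lid's own z axis and vertical below 0.1 rad and angle between the x axis of lid and the x axis of pot_lock, either way round below 0.25 rad).
It fails at once if the drink bottle is moved more than 30 mm (distance of drink_bottle from where it was at the start of the episode above 0.03 m).
It fails at once if the bowl is moved more than 30 mm (distance of bowl from where it was at the start of the episode above 0.03 m).
It fails at once if the standing shuttlecock is moved more than 30 mm (distance of shuttlecock from where it was at the start of the episode above 0.03 m).
It fails at once if the green grip ring is moved more than 30 mm (distance of grip_ring from where it was at the start of the episode above 0.03 m).
It also fails if it takes over 42 s, if anything falls off the work surface, if the arm or the gripper's body presses on something with over 40 N, if the wrist force passes 120 N, or if a joint passes its speed limit or range.

## Robot

A 7-joint arm with a two-finger parallel gripper is mounted at the origin on the work surface. World frame = base frame: x ahead of the robot, y to its left, z up, the work surface at z = 0. Lengths are in m, angles in rad, forces in N, time in s.
With the tool pointing down it reaches from about 0.4 to 0.85 m from the base axis. Payload 4.5 kg.
Tool frame: the origin (TCP) lies midway between the tips of the shut fingers; the grasp point (between the pads) lies behind it (r.grip_point_offset is the z of the grasp point in the tool frame, in m); z points along the fingers, y is the line along which they close (so a half turn about z gives the same grasp; the last joint's range is limited). The gripper opens to 88 mm and grips with 3 to 60 N. Pads are 18 mm wide; open, the fingers measure 123 mm over their backs; the gripper's body (75 mm by 187 mm) begins 45 mm behind the grasp point.
Start: joints at [-1.185, 0.689, -0.195, 1.565, 0.157, 0.902, -0.215], TCP at [0.215, 0.587, 0.239] pointing down, gripper open.
Joint ranges: [-3.01, 3.01], [-0.46, 2.08], [-1.47, 1.51], [0.13, 2.56], [-1, 4.14], [0.04, 2.09], [-2.66, 2.66]. Speed limits (rad/s): [2.57, 2.57, 3.14, 3.14, 3.14, 3.14, 3.14].

## Interface

Orientations are given as a unit quaternion [x, y, z, w].
In Python, from plant import r, optics, workorder gives the robot as it stands.
- The arm moves only by the shell command python3 -m creep 'ROWS' [FORCE]. ROWS is JSON, a list of rows, each an object of numbers: "grip": the gripper command: -1 is shut, 1 is fully open, values between are in proportion; "tx", "ty", "tz": the shift along the tool's x, y, z in cm; "spin": the turn about the tool's z in degrees. In form: [{"grip": .., "tx": .., "ty": .., "tz": .., "spin": ..}, ...]. A call has 1 to 8 rows; each row shifts and turns the commanded pose from where the row before left it, along the tool's axes as they then stand; what a row does not reach is not made up. A row lasts 1/12 s, in which the tool goes at most 41.7 mm and 7.16 degrees, less where a joint would pass 70% of its speed; a pose out of reach is approached as far as the arm can. A call with a gripper value outside its range is refused whole. The fingers move at their own pace and stop on an object; FORCE is the grip in N (left out, the last holds). Time passes only in rows, so rows that do not move let the fingers close. It gives the time, the measured TCP pose, the force, the opening and the grip force at its end, in the units of the state.
- r.get_state(): the state, without advancing time (a new reading comes with each control period).
- optics.snapshot(name): name is "scene" or "top"; returns (picture, depth): 384x512x3 uint8, red, green, blue; 384x512 float32, m along the optical axis (not along the pixel's ray), 0 where there is no reading.
- optics.get_calibration(name): a dict with "fx", "fy", "cx", "cy" (pixels), "extrinsics" (4x4, takes a point from world to camera coordinates). Camera axes: x right, y down, z forward; pixel columns grow to the right and rows downward; lengths in m; the calibration is good to about 2 mm. A picture is of the moment at which its call begins. get_calibration takes no time and is no camera call.
- workorder.finish_job(): hands the job in; it is judged then, once.
The state is a dict: "clock": time; "q": joint angles; "qd": joint speeds; "joint_torque": joint torques, N m; "tool_pos": TCP position; "eef_rot": TCP orientation; "contact_force": force on the tool from outside, world axes, zero at the start; "moment": the same for the moment, N m; "opening": opening from 0.0 (shut) to 1.0 (fully open); "finger_force": force on a finger pad.
Only numpy, scipy, OpenCV 4.12 (cv2) and the standard library are available. Lean on these libraries where they do the work, as an engineer would, in place of code of your own. Each camera call takes 0.05 s, during which the arm holds its last target. There are 200 camera calls.

## Working session

There is one attempt and no reset: what is moved stays moved. The work goes in short steps, Python scripts to look and compute and a shell command to move; the robot and the scene stay as the last step left them, time stands still between calls to the robot, and variables do not carry over. Pictures are saved under pics/ and viewed, at most 10 in all, crops included, and the job is handed in when it is done.

```bash
mkdir -p pics; ls; python3 - <<'E'
from plant import r,optics
import cv2,numpy as np
s=r.get_state();print(s,r.grip_point_offset)
for n in("scene","top"):
    p,d=optics.snapshot(n);np.save(f"pics/{n}_d.npy",d);cv2.imwrite(f"pics/{n}0.png",p[:,:,::-1]);c=optics.get_calibration(n);print(n,c)
E
```

```text
pics
{'clock': 0.0, 'q': array([-1.18520893,  0.69001287, -0.19450762,  1.56632641,  0.15730139,
        0.90252425, -0.21512717]), 'qd': array([-0.00070004, -0.00023574, -0.00134598, -0.0001364 , -0.000115  ,
       -0.00030056, -0.00045205]), 'joint_torque': array([-4.43881186e-05, -5.27575636e+01, -1.26675915e+00, -1.53437912e+01,
       -5.25832549e-02,  6.35696109e-03,  1.62667884e-04]), 'tool_pos': array([0.21519257, 0.58610768, 0.23789656]), 'eef_rot': array([ 1.74962917e-01,  9.84574576e-01, -9.34820179e-04, -9.42797318e-05]), 'contact_force': array([-0.61849574,  0.04705683,  0.15876043]), 'moment': array([0.03368941, 0.02493891, 0.02154928]), 'finger_force': 0.0, 'opening': 0.9977980919969038} -0.0187
scene {'fx': 349.8366626752921, 'fy': 349.8366626752921, 'cx': 252.8580404069796, 'cy': 187.89987218584577, 'extrinsics': array([[-7.83196975e-01,  6.21772873e-01,  9.96545577e-04,
         5.39418631e-01],
       [ 5.13084470e-01,  6.47194637e-01, -5.63811519e-01,
        -2.69737222e-01],
       [-3.51207667e-01, -4.41064164e-01, -8.25902887e-01,
         1.26944889e+00],
       [ 0.00000000e+00,  0.00000000e+00,  0.00000000e+00,
         1.00000000e+00]])}
top {'fx': 400.952342884247, 'fy': 400.952342884247, 'cx': 255.88885367265405, 'cy': 191.07969197152474, 'extrinsics': array([[ 0.02736777, -0.99955019, -0.0122643 , -0.02389261],
       [-0.99492481, -0.02604861, -0.09719099,  0.65982888],
       [ 0.0968278 ,  0.01486196, -0.99519018,  0.98273496],
       [ 0.        ,  0.        ,  0.        ,  1.        ]])}
```

View pics/top0.png

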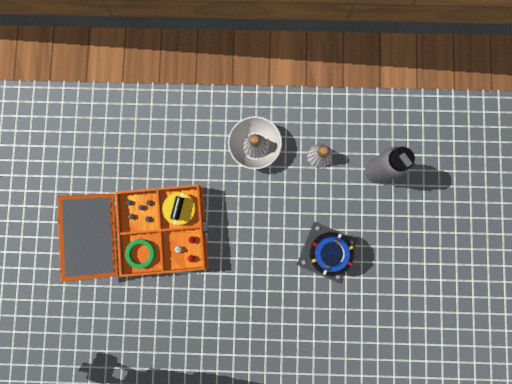

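View pics/scene0.png

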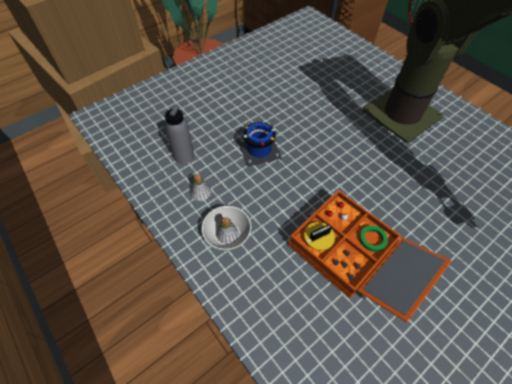

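The top view shows the lid at about (180,208) in the tackle box with its bar near vertical. The pot is at about (332,254), the bottle at (400,160), the shuttlecock at (321,155) and the bowl at (255,143). I'll enlarge the lid and pot.

```bash
python3 - <<'E'
import cv2,numpy as np
p=cv2.imread("pics/top0.png")
a=p[183:233,155:205];b=p[224:284,302:362]
a=cv2.resize(a,(400,400),interpolation=cv2.INTER_CUBIC);b=cv2.resize(b,(400,400),interpolation=cv2.INTER_CUBIC)
cv2.imwrite("pics/crop.png",np.hstack([a,b]))
E
```

```text
(no output)
```

View pics/crop.png

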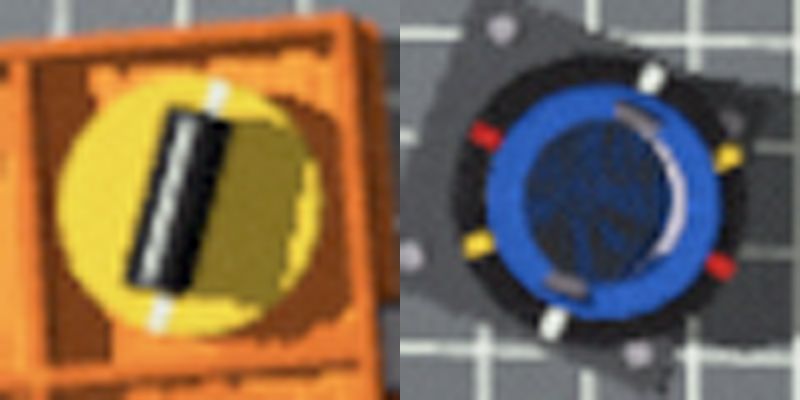

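Left crop (×8): the flange white marks are at (218,95) and (158,315). Right crop (×6.67, offset 400): white marks at (652,78) and (553,322), yellow at (729,157) and (479,243), red at (487,135) and (721,265).

```bash
cat > h.py <<'E'
import numpy as np
from plant import r,optics
from scipy.spatial.transform import Rotation as R
def ray(n,uv,z):
    c=optics.get_calibration(n);E=c["extrinsics"];o=-E[:3,:3].T@E[:3,3]
    d=E[:3,:3].T@np.array([(uv[0]-c["cx"])/c["fx"],(uv[1]-c["cy"])/c["fy"],1])
    return o+d*(z-o[2])/d[2]
def pix(n,P):
    c=optics.get_calibration(n);E=c["extrinsics"];q=E[:3,:3]@np.asarray(P)+E[:3,3]
    return np.array([c["fx"]*q[0]/q[2]+c["cx"],c["fy"]*q[1]/q[2]+c["cy"]])
def go(xyz,yaw=None):
    """print tool-axis shift of TCP (cm) and spin (deg); yaw = world angle of tool y axis mod pi"""
    s=r.get_state();M=R.from_quat(s["eef_rot"]).as_matrix()
    print("tcp",s["tool_pos"].round(4),"tz",M[:,2].round(3),"t",round(s["clock"],2))
    print("shift cm",(M.T@(np.array(xyz)-s["tool_pos"])*100).round(2))
    y=np.arctan2(M[1,1],M[0,1])
    print("tool y yaw",round(np.degrees(y),2),"q7",s["q"][6].round(3))
    if yaw is not None: print("spin",round((-np.degrees(yaw-y)+90)%180-90,2))
E
python3 - <<'E'
from h import *
L=lambda x,y:ray("top",((x+.5)/8-.5+155,(y+.5)/8-.5+183),.066)
k=60/400
P=lambda x,y:ray("top",((x-400+.5)*k-.5+302,(y+.5)*k-.5+224),.078)
a,b=L(218,95),L(158,315);print("lid",(a+b)/2,np.linalg.norm(a-b),np.degrees(np.arctan2(*(a-b)[1::-1])))
for nm,a,b in(("w",P(652,78),P(553,322)),("y",P(729,157),P(479,243)),("r",P(721,265),P(487,135))):
    print(nm,(a+b)/2,np.linalg.norm(a-b),np.degrees(np.arctan2(*(a-b)[1::-1])))
d=np.load("pics/top_d.npy");c=optics.get_calibration("top");E=c["extrinsics"]
for n,(u,v) in {"flange":(188,210),"bar":(177,208),"rim":(332,236+3)}.items():
    z=d[v,u];q=np.array([(u-c["cx"])/c["fx"]*z,(v-c["cy"])/c["fy"]*z,z]);print(n,E[:3,:3].T@(q-E[:3,3]))
go([.6,.17,.2])
E
```

```text
lid [0.61011229 0.182043   0.066     ] 0.06930177211748594 -12.70321812887164
w [ 0.51165998 -0.19156441  0.078     ] 0.09353779017883325 -21.569693502698687
y [ 0.51151021 -0.19206892  0.078     ] 0.09439718445558047 -69.6647373411761
r [ 0.51155644 -0.19190607  0.078     ] 0.09415498592879246 -117.50634728382735
flange [0.60613409 0.15717499 0.06815495]
bar [0.60885791 0.17816374 0.09690928]
rim [ 0.54601619 -0.18954187  0.08798598]
tcp [0.2152 0.5862 0.238 ] tz [-0.    -0.002 -1.   ] t 0.1
shift cm [-50.46 -25.81   3.85]
tool y yaw 69.85 q7 -0.215
```

The numbers agree: all three mark pairs put the pot at (0.5116, -0.1918), white marks at -21.6°. The mark spacings fit and the lid is at (0.610, 0.182), -12.7°. I'll approach above the lid.

```bash
python3 -m creep '[{"grip":0.2,"tx":-3.2,"ty":-1.52,"tz":0.2},{"grip":0.2,"tx":-3.2,"ty":-1.52,"tz":0.2},{"grip":0.2,"tx":-3.2,"ty":-1.52,"tz":0.2},{"grip":0.2,"tx":-3.2,"ty":-1.52,"tz":0.2},{"grip":0.2,"tx":-3.2,"ty":-1.52,"tz":0.2},{"grip":0.2,"tx":-3.2,"ty":-1.52,"tz":0.2},{"grip":0.2,"tx":-3.2,"ty":-1.52,"tz":0.2},{"grip":0.2,"tx":-3.2,"ty":-1.52,"tz":0.2}]' 25
python3 -m creep '[{"grip":0.2,"tx":-3.2,"ty":-1.52,"tz":0.2},{"grip":0.2,"tx":-3.2,"ty":-1.52,"tz":0.2},{"grip":0.2,"tx":-3.2,"ty":-1.52,"tz":0.2},{"grip":0.2,"tx":-3.2,"ty":-1.52,"tz":0.2},{"grip":0.2,"tx":-3.2,"ty":-1.52,"tz":0.2},{"grip":0.2,"tx":-3.2,"ty":-1.52,"tz":0.2},{"grip":0.2,"tx":-3.2,"ty":-1.52,"tz":0.2},{"grip":0.2}]'
python3 -c "
from h import *
go([.6101,.182,.2],np.radians(77.3))"
```

```text
tcp [0.2152 0.5862 0.238 ] tz [-0.    -0.002 -1.   ] t 0.1
shift cm [-51.   -24.33   3.84]
tool y yaw 69.85 q7 -0.215
spin -7.45$[0]: bad value
$[0]: bad value
```

```bash
python3 -m creep '[{"grip":0.2,"tx":-3.2,"ty":-1.52,"tz":0.2,"spin":0}]' 25
```

```text
clock: 0.18
tool_pos: [0.2327, 0.5668, 0.2367]
eef_rot: [0.17, 0.985, 0.002, -0.003]
contact_force: [-0.8, 1.9, 0.2]
opening: 0.946
finger_force: 0.0
```

All five keys are needed. Continuing.

```bash
python3 -m creep '[{"grip":0.2,"tx":-3.2,"ty":-1.52,"tz":0.2,"spin":0},{"grip":0.2,"tx":-3.2,"ty":-1.52,"tz":0.2,"spin":0},{"grip":0.2,"tx":-3.2,"ty":-1.52,"tz":0.2,"spin":0},{"grip":0.2,"tx":-3.2,"ty":-1.52,"tz":0.2,"spin":0},{"grip":0.2,"tx":-3.2,"ty":-1.52,"tz":0.2,"spin":0},{"grip":0.2,"tx":-3.2,"ty":-1.52,"tz":0.2,"spin":0},{"grip":0.2,"tx":-3.2,"ty":-1.52,"tz":0.2,"spin":0}]' 25
python3 -m creep '[{"grip":0.2,"tx":-3.2,"ty":-1.52,"tz":0.2,"spin":0},{"grip":0.2,"tx":-3.2,"ty":-1.52,"tz":0.2,"spin":0},{"grip":0.2,"tx":-3.2,"ty":-1.52,"tz":0.2,"spin":0},{"grip":0.2,"tx":-3.2,"ty":-1.52,"tz":0.2,"spin":0},{"grip":0.2,"tx":-3.2,"ty":-1.52,"tz":0.2,"spin":0},{"grip":0.2,"tx":-3.2,"ty":-1.52,"tz":0.2,"spin":0},{"grip":0.2,"tx":-3.2,"ty":-1.52,"tz":0.2,"spin":0},{"grip":0.2,"tx":0,"ty":0,"tz":0,"spin":0}]'
python3 -c "
from h import *
go([.6101,.182,.2],np.radians(77.3))"
```

```text
clock: 0.77
tool_pos: [0.4146, 0.3828, 0.2223]
eef_rot: [0.175, 0.985, -0.0, -0.0]
contact_force: [1.5, 0.1, -0.2]
opening: 0.6
finger_force: 0.0
clock: 1.43
tool_pos: [0.5929, 0.1978, 0.2076]
eef_rot: [0.181, 0.984, -0.003, 0.002]
contact_force: [0.6, -2.3, -0.2]
opening: 0.598
finger_force: 0.0
tcp [0.5929 0.1978 0.2076] tz [ 0.003 -0.007 -1.   ] t 1.43
shift cm [-2.17 -0.86  0.77]
tool y yaw 69.17 q7 0.606
spin -8.13
```

```bash
python3 -m creep '[{"grip":0.2,"tx":-2.2,"ty":-0.9,"tz":0.8,"spin":0},{"grip":0.2,"tx":0,"ty":0,"tz":2,"spin":-4},{"grip":0.2,"tx":0,"ty":0,"tz":2,"spin":-4},{"grip":0.2,"tx":0,"ty":0,"tz":0,"spin":0},{"grip":0.2,"tx":0,"ty":0,"tz":0,"spin":0},{"grip":0.2,"tx":0,"ty":0,"tz":0,"spin":0}]'
python3 - <<'E'
from h import *
import cv2
go([.6101,.182,.0715],np.radians(77.3))
p,d=optics.snapshot("scene");u,v=pix("scene",[.61,.18,.09]).astype(int);print(u,v)
cv2.imwrite("pics/s1.png",cv2.resize(p[v-50:v+50,u-60:u+60,::-1],(720,600),interpolation=cv2.INTER_CUBIC))
E
```

```text
clock: 1.93
tool_pos: [0.6051, 0.192, 0.1615]
eef_rot: [0.106, 0.994, 0.0, 0.0]
contact_force: [0.1, -0.2, 0.2]
opening: 0.602
finger_force: 0.0
tcp [0.6051 0.192  0.1615] tz [ 0.001  0.001 -1.   ] t 1.93
shift cm [-0.7  -0.88  9.  ]
tool y yaw 77.78 q7 0.726
spin 0.48
320 230
```

View pics/s1.png

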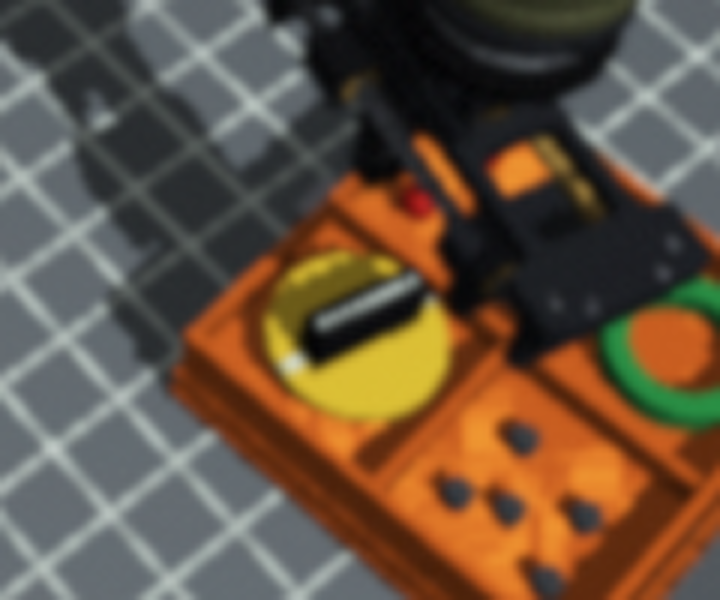

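The scene crop (×6, offset (260,180)) shows the fingers above the box. The bar's top line runs from (318,325) to (418,278), and one flange mark is at (293,362). I'll cross-check these while correcting the position.

```bash
python3 -m creep '[{"grip":0.2,"tx":-0.7,"ty":-0.9,"tz":2,"spin":0.5},{"grip":0.2,"tx":0,"ty":0,"tz":2,"spin":0},{"grip":0.2,"tx":0,"ty":0,"tz":0,"spin":0},{"grip":0.2,"tx":0,"ty":0,"tz":0,"spin":0},{"grip":0.2,"tx":0,"ty":0,"tz":0,"spin":0}]'
python3 - <<'E'
from h import *
S=lambda x,y,z:ray("scene",((x+.5)/6-.5+260,(y+.5)/6-.5+180),z)
a,b=S(318,325,.096),S(418,278,.096);print((a+b)/2,np.linalg.norm(a-b),np.degrees(np.arctan2(*(a-b)[1::-1])))
print(S(293,362,.066))
go([.6101,.182,.0715],np.radians(77.3))
E
```

```text
clock: 2.4
tool_pos: [0.6105, 0.1822, 0.1223]
eef_rot: [0.11, 0.994, 0.001, 0.001]
contact_force: [-0.3, -0.4, 0.1]
opening: 0.601
finger_force: 0.0
[0.61071709 0.18197287 0.096     ] 0.05041112307776273 -11.984141746315304
[0.64242119 0.17457473 0.066     ]
tcp [0.6105 0.1822 0.1223] tz [ 0.002  0.001 -1.   ] t 2.4
shift cm [ 0.05 -0.04  5.08]
tool y yaw 77.37 q7 0.72
spin 0.07
```

Both cameras agree, so I'll descend, close and lift.

```bash
python3 -m creep '[{"grip":0.2,"tx":0,"ty":0,"tz":2,"spin":0},{"grip":0.2,"tx":0,"ty":0,"tz":2,"spin":0},{"grip":0.2,"tx":0,"ty":0,"tz":1,"spin":0},{"grip":0.2,"tx":0,"ty":0,"tz":0,"spin":0},{"grip":-1,"tx":0,"ty":0,"tz":0,"spin":0},{"grip":-1,"tx":0,"ty":0,"tz":0,"spin":0},{"grip":-1,"tx":0,"ty":0,"tz":0,"spin":0},{"grip":-1,"tx":0,"ty":0,"tz":0,"spin":0}]' 40
python3 -m creep '[{"grip":-1,"tx":0,"ty":0,"tz":0,"spin":0},{"grip":-1,"tx":0,"ty":0,"tz":0,"spin":0},{"grip":-1,"tx":0,"ty":0,"tz":-1,"spin":0},{"grip":-1,"tx":0,"ty":0,"tz":-3,"spin":0},{"grip":-1,"tx":0,"ty":0,"tz":-3,"spin":0},{"grip":-1,"tx":0,"ty":0,"tz":-3,"spin":0},{"grip":-1,"tx":0,"ty":0,"tz":0,"spin":0},{"grip":-1,"tx":0,"ty":0,"tz":0,"spin":0}]'
python3 -c "
from h import *
go([.5116,-.1918,.17],np.radians(77.3-8.9))"
```

```text
clock: 3.07
tool_pos: [0.6106, 0.1813, 0.0718]
eef_rot: [0.11, 0.994, 0.0, 0.001]
contact_force: [0.2, -0.3, -0.1]
opening: 0.321
finger_force: 0.0
clock: 3.73
tool_pos: [0.611, 0.1814, 0.173]
eef_rot: [0.11, 0.994, 0.001, 0.002]
contact_force: [0.5, -0.4, -2.2]
opening: 0.178
finger_force: 40.0
tcp [0.611  0.1814 0.173 ] tz [ 0.004  0.001 -1.   ] t 3.73
shift cm [  1.51 -38.59   0.21]
tool y yaw 77.33 q7 0.742
spin 8.93
```

```bash
python3 -m creep '[{"grip":-1,"tx":0.1,"ty":-3.2,"tz":0,"spin":0},{"grip":-1,"tx":0.1,"ty":-3.2,"tz":0,"spin":0},{"grip":-1,"tx":0.1,"ty":-3.2,"tz":0,"spin":0},{"grip":-1,"tx":0.1,"ty":-3.2,"tz":0,"spin":0},{"grip":-1,"tx":0.1,"ty":-3.2,"tz":0,"spin":0},{"grip":-1,"tx":0.1,"ty":-3.2,"tz":0,"spin":0},{"grip":-1,"tx":0.1,"ty":-3.2,"tz":0,"spin":0},{"grip":-1,"tx":0.1,"ty":-3.2,"tz":0,"spin":0}]'
python3 -m creep '[{"grip":-1,"tx":0.1,"ty":-3.2,"tz":0,"spin":0},{"grip":-1,"tx":0.1,"ty":-3.2,"tz":0,"spin":0},{"grip":-1,"tx":0.1,"ty":-3.2,"tz":0,"spin":0},{"grip":-1,"tx":0.1,"ty":-3.2,"tz":0,"spin":4.5},{"grip":-1,"tx":0.1,"ty":0,"tz":0,"spin":4.5},{"grip":-1,"tx":0,"ty":0,"tz":0,"spin":0},{"grip":-1,"tx":0,"ty":0,"tz":0,"spin":0},{"grip":-1,"tx":0,"ty":0,"tz":0,"spin":0}]'
python3 - <<'E'
from h import *
import cv2
go([.5116,-.1918,.14],np.radians(68.4))
o=[]
for n in("top","scene"):
    p,d=optics.snapshot(n);u,v=pix(n,[.512,-.192,.14]).astype(int);print(n,u,v)
    o.append(cv2.resize(p[v-40:v+40,u-40:u+40,::-1],(400,400),interpolation=cv2.INTER_CUBIC))
cv2.imwrite("pics/s2.png",np.hstack(o))
E
```

```text
clock: 4.4
tool_pos: [0.5441, -0.0685, 0.1695]
eef_rot: [0.11, 0.994, -0.0, -0.002]
contact_force: [0.1, 0.1, -2.0]
opening: 0.18
finger_force: 40.0
clock: 5.07
tool_pos: [0.5132, -0.1889, 0.1702]
eef_rot: [0.186, 0.983, 0.001, -0.001]
contact_force: [0.4, 0.7, -0.6]
opening: 0.179
finger_force: 40.0
tcp [ 0.5132 -0.1889  0.1702] tz [-0.001  0.002 -1.   ] t 5.07
shift cm [ 0.04 -0.34  3.02]
tool y yaw 68.6 q7 1.149
spin 0.2
top 337 254
scene 259 118
```

View pics/s2.png

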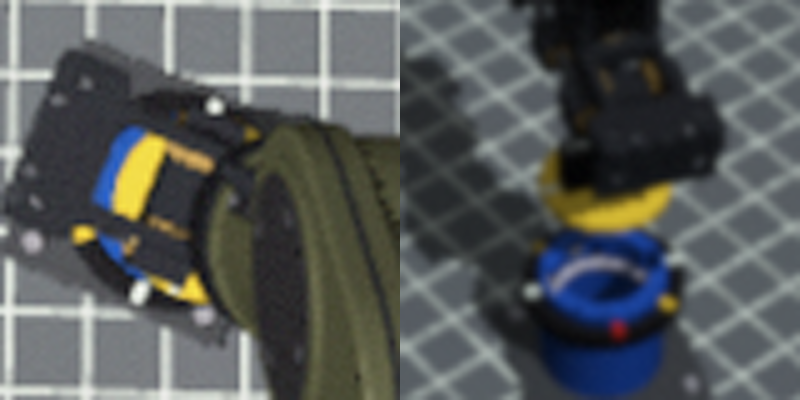

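The top crop is mostly hidden by the arm. The scene crop shows the lid level above the pot, flange spanning columns 541–672 and pot rim 537–668. I'll correct and lower to just above the rim.

```bash
python3 -m creep '[{"grip":-1,"tx":0,"ty":-0.3,"tz":2.5,"spin":0.2},{"grip":-1,"tx":0,"ty":0,"tz":2.7,"spin":0},{"grip":-1,"tx":0,"ty":0,"tz":0,"spin":0},{"grip":-1,"tx":0,"ty":0,"tz":0,"spin":0},{"grip":-1,"tx":0,"ty":0,"tz":0,"spin":0}]'
python3 - <<'E'
from h import *
print("expected cols flange, rim in crop:",[ (pix("scene",P)[0]-219)*5+400 for P in([.5132,-.1889,.161],[.5116,-.1918,.085])])
go([.5116,-.1918,.0968],np.radians(68.4))
E
```

```text
clock: 5.58
tool_pos: [0.5128, -0.1929, 0.1195]
eef_rot: [0.189, 0.982, 0.0, 0.001]
contact_force: [0.0, -0.3, -1.0]
opening: 0.176
finger_force: 40.0
expected cols flange, rim in crop: [np.float64(603.2615604045704), np.float64(600.2824302525564)]
tcp [ 0.5128 -0.1929  0.1195] tz [ 0.001  0.    -1.   ] t 5.58
shift cm [0.15 0.05 2.27]
tool y yaw 68.23 q7 1.113
spin -0.17
```

```bash
python3 -m creep '[{"grip":-1,"tx":0.15,"ty":0.05,"tz":0.6,"spin":0},{"grip":-1,"tx":0,"ty":0,"tz":0.5,"spin":0},{"grip":-1,"tx":0,"ty":0,"tz":0.5,"spin":0},{"grip":-1,"tx":0,"ty":0,"tz":0,"spin":0},{"grip":-1,"tx":0,"ty":0,"tz":0,"spin":0}]'
python3 -c "
from h import *
go([.5116,-.1918,.0968],np.radians(68.4))"
```

```text
clock: 6.0
tool_pos: [0.5106, -0.1925, 0.1025]
eef_rot: [0.19, 0.982, 0.0, -0.0]
contact_force: [-0.3, -0.2, -1.4]
opening: 0.171
finger_force: 40.0
tcp [ 0.5106 -0.1925  0.1025] tz [-0.  0. -1.] t 6.0
shift cm [-0.07  0.1   0.57]
tool y yaw 68.15 q7 1.1
spin -0.25
```

The lid is 9 mm into the mouth with no contact force, so I'll seat it.

```bash
python3 -m creep '[{"grip":-1,"tx":-0.05,"ty":0.1,"tz":0.3,"spin":-0.2},{"grip":-1,"tx":0,"ty":0,"tz":0.25,"spin":0},{"grip":-1,"tx":0,"ty":0,"tz":0.1,"spin":0},{"grip":-1,"tx":0,"ty":0,"tz":0,"spin":0},{"grip":-1,"tx":0,"ty":0,"tz":0,"spin":0},{"grip":-1,"tx":0,"ty":0,"tz":0,"spin":0}]'
python3 -c "
from h import *
go([.5116,-.1918,.0968],np.radians(68.4))"
```

```text
clock: 6.5
tool_pos: [0.5117, -0.1916, 0.0962]
eef_rot: [0.188, 0.982, 0.0, 0.0]
contact_force: [0.1, 0.4, -1.0]
opening: 0.18
finger_force: 40.0
tcp [ 0.5117 -0.1916  0.0962] tz [ 0.  0. -1.] t 6.5
shift cm [ 0.   -0.02 -0.06]
tool y yaw 68.35 q7 1.097
spin -0.05
```

```bash
python3 -m creep '[{"grip":-1,"tx":0,"ty":0,"tz":0.1,"spin":0},{"grip":-1,"tx":0,"ty":0,"tz":0,"spin":0},{"grip":-1,"tx":0,"ty":0,"tz":0,"spin":0}]'
python3 -m creep '[{"grip":-1,"tx":0,"ty":0,"tz":0.1,"spin":0},{"grip":-1,"tx":0,"ty":0,"tz":0,"spin":0},{"grip":-1,"tx":0,"ty":0,"tz":0,"spin":0}]'
```

```text
clock: 6.75
tool_pos: [0.5117, -0.1916, 0.0962]
eef_rot: [0.188, 0.982, -0.0, 0.0]
contact_force: [-2.2, 0.8, 9.0]
opening: 0.178
finger_force: 40.0
clock: 7.0
tool_pos: [0.5117, -0.1917, 0.0961]
eef_rot: [0.188, 0.982, -0.0, 0.001]
contact_force: [-3.9, 2.1, 17.4]
opening: 0.18
finger_force: 40.0
```

Contact at the expected height, so the flange is on the rim. I'll ease the push slightly and twist clockwise (+spin).

```bash
python3 -m creep '[{"grip":-1,"tx":0,"ty":0,"tz":-0.1,"spin":0},{"grip":-1,"tx":0,"ty":0,"tz":0,"spin":3},{"grip":-1,"tx":0,"ty":0,"tz":0,"spin":3},{"grip":-1,"tx":0,"ty":0,"tz":0,"spin":3},{"grip":-1,"tx":0,"ty":0,"tz":0,"spin":3},{"grip":-1,"tx":0,"ty":0,"tz":0,"spin":3},{"grip":-1,"tx":0,"ty":0,"tz":0,"spin":0},{"grip":-1,"tx":0,"ty":0,"tz":0,"spin":0}]' 50
python3 -c "
from h import *
go([.5116,-.1918,.0962],np.radians(20.4));print(r.get_state()['moment'])"
```

```text
clock: 7.67
tool_pos: [0.5127, -0.1916, 0.0962]
eef_rot: [0.314, 0.949, 0.0, 0.001]
contact_force: [0.2, 1.1, 7.9]
opening: 0.177
finger_force: 50.0
tcp [ 0.5127 -0.1916  0.0962] tz [ 0.002 -0.    -1.   ] t 7.67
shift cm [ 0.08 -0.09 -0.  ]
tool y yaw 53.36 q7 0.93
spin 32.96
[0.1692148  0.09403698 0.00411161]
```

```bash
python3 -m creep '[{"grip":-1,"tx":0.05,"ty":-0.05,"tz":0,"spin":4},{"grip":-1,"tx":0,"ty":0,"tz":0,"spin":4},{"grip":-1,"tx":0,"ty":0,"tz":0,"spin":4},{"grip":-1,"tx":0,"ty":0,"tz":0,"spin":4},{"grip":-1,"tx":0,"ty":0,"tz":0,"spin":4},{"grip":-1,"tx":0,"ty":0,"tz":0,"spin":4},{"grip":-1,"tx":0,"ty":0,"tz":0,"spin":0},{"grip":-1,"tx":0,"ty":0,"tz":0,"spin":0}]'
python3 -m creep '[{"grip":-1,"tx":0,"ty":0,"tz":0,"spin":3},{"grip":-1,"tx":0,"ty":0,"tz":0,"spin":3},{"grip":-1,"tx":0,"ty":0,"tz":0,"spin":3},{"grip":-1,"tx":0,"ty":0,"tz":0,"spin":0},{"grip":-1,"tx":0,"ty":0,"tz":0,"spin":0},{"grip":-1,"tx":0,"ty":0,"tz":0,"spin":0}]'
python3 - <<'E'
from h import *
import cv2
go([.5116,-.1918,.0962],np.radians(20.4));print(r.get_state()['moment'])
o=[]
for n in("top","scene"):
    p,d=optics.snapshot(n);u,v=pix(n,[.512,-.192,.09]).astype(int);print(n,u,v)
    o.append(cv2.resize(p[v-40:v+40,u-40:u+40,::-1],(400,400),interpolation=cv2.INTER_CUBIC))
cv2.imwrite("pics/s3.png",np.hstack(o))
E
```

```text
clock: 8.33
tool_pos: [0.5124, -0.1918, 0.0962]
eef_rot: [0.505, 0.863, 0.001, 0.001]
contact_force: [1.5, 1.5, 6.7]
opening: 0.176
finger_force: 50.0
clock: 8.83
tool_pos: [0.5124, -0.1918, 0.0962]
eef_rot: [0.571, 0.821, 0.001, 0.001]
contact_force: [-0.4, 0.1, 6.5]
opening: 0.175
finger_force: 50.0
tcp [ 0.5124 -0.1918  0.0962] tz [ 0.003 -0.    -1.   ] t 8.83
shift cm [ 0.03 -0.07 -0.  ]
tool y yaw 20.37 q7 0.577
spin -0.03
[0.08837823 0.06371171 0.00231951]
top 333 253
scene 258 130
```

View pics/s3.png

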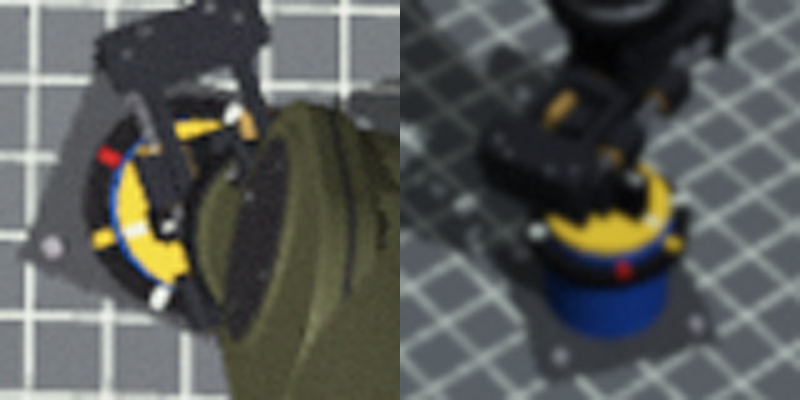

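The flange sits on the rim. Its white mark is at (135,230) in the top crop beside the yellow mark (104,238), and at (652,221) in the scene crop beside the yellow one (674,243). I'll check the angle in numbers.

```bash
python3 - <<'E'
from h import *
f=lambda n,x,y,u,v,z:ray(n,((x+.5)/5-.5+u-40,(y+.5)/5-.5+v-40),z)
C=np.array([.5116,-.1918])
for nm,P in(("lidT",f("top",135,230,333,253,.091)),("yelT",f("top",104,238,333,253,.078)),("lidS",f("scene",252,221,258,130,.091)),("yelS",f("scene",274,243,258,130,.078))):
    e=P[:2]-C;print(nm,P.round(4),np.hypot(*e).round(4),np.degrees(np.arctan2(e[1],e[0]))%180-180)
s=r.get_state();print(s['moment'],s['contact_force'],s['clock'])
E
```

```text
lidT [ 0.4997 -0.1605  0.091 ] 0.0335 -69.21584197307705
yelT [ 0.4947 -0.1478  0.078 ] 0.0472 -69.00265958890154
lidS [ 0.5007 -0.1612  0.091 ] 0.0325 -70.32888166166111
yelS [ 0.4936 -0.1473  0.078 ] 0.0479 -68.00432446257892
[ 0.17591527  0.02250181 -0.05283608] [0.01478305 1.84710693 6.73387275] 8.9333
```

The lid lines up with the yellow marks to within about 2°, seated and gripped at 50 N. Handing it in.

```bash
python3 -c "
from plant import workorder
print(workorder.finish_job())"
```

```text
the job is handed in; nothing more can be done
None
```

I handed the job in at about 9 s: the lid is seated in the pot and twisted to within about 2° of the yellow half-way marks by both cameras, still gripped at 50 N; I couldn't read the shutter, and hand-in gave no verdict.

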